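# Set the shelf kit on its cork pads

### The arm

A 6-joint arm with a two-finger parallel gripper is mounted at the origin on the work surface. World frame = base frame: x ahead of the robot, y to its left, z up, the work surface at z = 0. Lengths are in mm, angles in rad, forces in N, time in s.
With the tool pointing down it reaches from about 350 to 975 mm from the base axis. Payload 7.1 kg.
Tool frame: the origin (TCP) lies between the finger pads; the fingertips stand 17 mm ahead of it and the grasp point (between the pads) lies 2 mm behind it (tip_reach is the y of the fingertips in the tool frame, in mm); y points along the fingers, x is the direction in which the jaws open and shut, and the axes are right-handed (so a half turn about y gives the same grasp; the last joint's range is limited). The gripper opens to 88 mm and grips with 3 to 60 N. Pads are 20 mm wide; open, the fingers measure 115 mm over their backs; the gripper's body (75 mm by 178 mm) begins 61 mm behind the grasp point.
Start: joints at [1.322, 0.423, 1.63, -0, 1.089, -0.019], TCP at [142.333, 608.561, 239.675] pointing down, gripper open.
Joint ranges: [-3, 3], [-0.9, 2.11], [0.09, 2.58], [-1.31, 4.45], [0.11, 2.69], [-2.54, 2.54]. Speed limits (rad/s): [2.39, 2.39, 3.01, 3.14, 3.14, 3.14].

### API

Orientations are given as a rotation vector (axis times angle).
In Python, from workcell import get_obs, get_image, camera_model, close_job, silhouettes, tip_of, tip_reach gives the robot as it stands. The module is installed in compiled form; this text tells all that it offers.
- The arm moves only by the tool arm_command, never from a script. Its argument "targets" is a list of rows, each a list of 4 numbers: the shift along the tool's x, y, z in mm, then the turn about the tool's y in rad. A call has 1 to 20 rows; each row shifts and turns the commanded pose from where the row before left it, along the tool's axes as they then stand; what a row does not reach is not made up. A row lasts 1/12 s, in which the tool goes at most 41.7 mm and 7.16 degrees, less where a joint would pass 70% of its speed; a pose out of reach is approached as far as the arm can. A call is refused whole if a number of a shift passes 41.7 or a number of a turn 0.125, either way. A call with a gripper value outside its range is refused whole. "gripper" is the opening in per cent of the stroke, from 0 (shut) to 100 (fully open), set as the call begins (left out, the last holds). The fingers move at their own pace and stop on an object; the grip force is fixed at half the most. Time passes only in rows, so rows that do not move let the fingers close. It gives the time, the measured TCP pose, the force and the opening at its end, in the units of the state.
- get_obs(): the state, without advancing time (a new reading comes with each control period).
- get_image(name): name is "side" or "top"; returns the picture (400x640x3 uint8, blue, green, red); there is no depth.
- camera_model(name): a dict with "mtx" (3x3 intrinsics, pixels), "dist" ([k1, k2, p1, p2, k3] as OpenCV has them; the pictures are not rectified), "position" and "orientation" of the camera in the world. Camera axes: x right, y up, looking along -z (the intrinsics and any distortion apply to the point x, -y, -z); pixel columns grow to the right and rows downward; lengths in mm; the calibration is good to about 2 mm. A picture is of the moment at which its call begins. camera_model takes no time and is no camera call.
- close_job(): hands the job in, once; it reports no verdict.
Trained networks look in the newest picture that a camera, given by its name, has taken for a name from the list of things; names that differ only in an ending like _2 or _b are one class to them, and where a whole thing is asked for, a point or a joint stands for the part that bears it (a point fixed in the world has none). Each returns a list of dicts, best first, with "conf" (0 to 1); they miss things now and then, are a little off and sometimes report something else, mostly with a low value. They report only what shows in the picture. A call takes as long as a camera call.
- silhouettes(camera, thing): "pixels" (400x640 bool, what is visible of it) and "at" ([column, row] in pixels, amid what is visible of it).
- tip_of(camera, thing): "at" ([column, row] in pixels: a listed point, or the origin of a listed thing).
The state is a dict: "t": time; "qpos": joint angles; "qvel": joint speeds; "joint_torque": joint torques, N m; "ee_pos": TCP position; "orientation": TCP orientation; "ft_force": force on the tool from outside, world axes, zero at the start; "moment": the same for the moment, N m; "width": finger opening in mm.
Only numpy, scipy, OpenCV 4.12 (cv2) and the standard library are available. Lean on these libraries where they do the work, as an engineer would, in place of code of your own. Each camera call takes 0.05 s, during which the arm holds its last target. There are 200 camera calls.

### The job

Tidy the shelf by the door: set the paint tin, the terracotta pot, the clear tub and the scraper each on the cork pad cut to the outline of its foot, centred, upright (the scraper lying flat), the tub and scraper in line with their pads and the scraper's blade on the pad's wide end. Do not move the small jar and the tape measure that stand among them.

Things in the scene. Friction and masses are not known exactly. Their poses are not given: they have to be found in the camera images.
- tin_center (a point): Red steel paint tin, upright closed cylinder, 66 mm diameter, 80 mm tall, steel lever-press lid on top, about 0.4 kg. Point: its centre, 40 mm above its underside; z up along its axis. Grip it across its diameter.
- pot_center (a point): Small open terracotta pot, upright, 56 mm tall: a foot of 42 mm diameter widening to 52 mm at 40 mm height, then a straight rim band of 62 mm diameter over the top 15 mm; wall 5 mm. About 0.11 kg. Point: on its axis, 28 mm above its underside; z up. Grip it across the rim band.
- tub_center (a point): Transparent plastic tub with clear sides and a white clip-on cover (all that shows from above), a closed box 92 mm (its x axis) by 62 mm (its y axis) by 50 mm tall, about 0.15 kg. Point: its centre, 25 mm above its underside; z up. Grip it across the 62 mm width. Either way round is the same.
- scraper_center (a point): One-piece stainless scraper lying flat, 160 mm long along its x axis, blade towards +x. Handle 24 mm wide and 18 mm thick, from 80 mm behind this point to 20 mm ahead of it; beyond that a 3 mm thick neck and a blade 60 mm wide, from 34 to 80 mm ahead. About 0.14 kg, it balances at this point. Point: middle of its length, 9 mm above its underside; z up. Grip it across the handle at this point.
- tin_pad: The larger round cork pad, a fixed disc of 76 mm diameter, 4 mm thick: the tin's place. Origin: centre of its underside (the top is 4 mm higher).
- pot_pad: The smaller round cork pad, a fixed disc of 52 mm diameter, 4 mm thick: the place of the pot, whose rim overhangs it. Origin: centre of its underside (the top is 4 mm higher).
- tub_pad: Rectangular fixed cork pad, 102 mm (its x axis) by 72 mm (its y axis), 4 mm thick: the tub's place, long side along long side. Origin: centre of its underside (the top is 4 mm higher).
- scraper_pad_blade (a point): Fixed cork pad in the outline of the scraper, 170 mm long, 4 mm thick, a 34 mm wide handle strip and a 70 mm wide blade part. Point: middle of the blade part, on the pad's top. x points from the handle end to the blade end; the pad reaches 28 mm ahead and 142 mm behind this point, and the middle of its length, where the scraper's centre point belongs, is 57 mm behind (-x). z up.
- jar_center (a point): Bystander to leave alone: small upright jar with white cap, 40 mm diameter, 50 mm tall, loose, among the things. Point: its centre.
- measure_center (a point): Bystander to leave alone: yellow tape measure standing on edge, 34 by 24 mm, 38 mm tall, loose, among the things. Point: its centre.

How it is judged (in metres and radians):
At the end, for the whole second after the job is handed in: Tin, pot and tub stand upright on their own pads, centres within 12 mm of the pad's; the scraper lies flat on its pad, blade on the blade end, within 12 mm along and across; tub and scraper within 0.2 rad of their pads; all released and at rest (horizontal distance between tin_center and tin_pad below 0.012 m and height (world z) of tin_center between 0.042 and 0.048 m and angle between each of tin_center, pot_center, tub_center, scraper_center's own z axis and vertical below 0.1 rad and linear speed of each of tin, pot, tub, scraper below 0.02 m/s and angular speed of each of tin, pot, tub, scraper below 0.2 rad/s and horizontal distance between pot_center and pot_pad below 0.012 m and height (world z) of pot_center between 0.03 and 0.036 m and horizontal distance between tub_center and tub_pad below 0.012 m and height (world z) of tub_center between 0.027 and 0.033 m and angle between the x axis of tub_center and the x axis of tub_pad, either way round below 0.2 rad and x of scraper_center in the frame of scraper_pad_blade between -0.069 and -0.045 m and y of scraper_center in the frame of scraper_pad_blade between -0.012 and 0.012 m and angle between the x axis of scraper_center and the x axis of scraper_pad_blade, either way round below 0.2 rad and x of scraper_pad_blade in the frame of scraper_center above 0.03 m and height (world z) of scraper_center between 0.011 and 0.017 m); the robot touches nothing.
It fails at once if the jar was moved by more than 20 mm (distance of jar_center from where it was at the start of the episode above 0.02 m).
It fails at once if the tape measure was moved by more than 20 mm (distance of measure_center from where it was at the start of the episode above 0.02 m).
It also fails if it takes over 112 s, if anything falls off the work surface, if the arm or the gripper's body presses on something with over 40 N, if the wrist force passes 120 N, or if a joint passes its speed limit or range.

## Working session

There is one attempt and no reset: what is moved stays moved. The work goes in short steps, Python scripts to look and compute and a tool call to move; the robot and the scene stay as the last step left them, time stands still between calls to the robot, and variables do not carry over. Pictures are saved under pics/ and viewed, about 12 in all and at most 16, crops included, and the job is handed in when it is done.

Besides the shell and the picture viewer there is one more tool, called as a command line: name --pt "numbers of a row" for each row, then --argument value for the rest. arm_command: Moves the arm, as the interface text tells. Its arguments: {"type":"object","properties":{"targets":{"type":"array","items":{"type":"array","items":{"type":"number"}}},"gripper":{"type":"number"}},"required":["targets"]}

```bash
mkdir -p pics; cat > h.py <<'E'
import numpy as np, cv2
from scipy.spatial.transform import Rotation as R
from workcell import *
def cam(n):
    c=camera_model(n); o=np.array(c["orientation"],float)
    r=R.from_rotvec(o).as_matrix() if o.shape==(3,) else (R.from_quat(o).as_matrix() if o.shape==(4,) else o)
    return np.array(c["mtx"]),np.array(c["dist"],float),np.array(c["position"]),r
def ray(n,px):
    K,d,p,r=cam(n)
    u=cv2.undistortPoints(np.array(px,float).reshape(-1,1,2),K,d).reshape(-1,2)
    return p,np.c_[u[:,0],-u[:,1],-np.ones(len(u))]@r.T
def onz(n,px,z):
    p,v=ray(n,px); return (p+v*((z-p[2])/v[:,2])[:,None])[:,:2]
def proj(n,P):
    K,d,p,r=cam(n); q=(np.array(P,float).reshape(-1,3)-p)@r*[1,-1,-1]
    return cv2.projectPoints(q,np.zeros(3),np.zeros(3),K,d)[0].reshape(-1,2)
E
python3 - <<'E'
from h import *
for n in("top","side"):
    print(n,camera_model(n)); cv2.imwrite(f"pics/{n}0.png",get_image(n))
o=get_obs();print(o["t"],o["ee_pos"],o["orientation"],R.from_rotvec(o["orientation"]).as_matrix().round(3),o["width"])
H=dict(tin_center=40,pot_center=28,tub_center=25,scraper_center=9,tin_pad=0,pot_pad=0,tub_pad=0,scraper_pad_blade=4,jar_center=25,measure_center=19)
for k,z in H.items():
    for d in tip_of("top",k)[:3]: print(k,"tip",round(d["conf"],2),np.round(d["at"],1),onz("top",d["at"],z).round(1))
    for d in silhouettes("top",k)[:3]:
        m=d["pixels"].astype(np.uint8); c=cv2.findContours(m,0,2)[0]
        print("   sil",round(d["conf"],2),np.round(d["at"],1),m.sum(),np.round(cv2.minAreaRect(max(c,key=len)),1) if 0 else cv2.minAreaRect(max(c,key=len)))
print(get_obs()["t"])
E
```

```text
top {'mtx': array([[426.03448672,   0.        , 322.63549586],
       [  0.        , 426.03448672, 200.75886172],
       [  0.        ,   0.        ,   1.        ]]), 'dist': array([-0.06139789,  0.        ,  0.        ,  0.        ,  0.        ]), 'position': array([452.86621531,   8.39609395, 967.49591384]), 'orientation': array([ 0.01440148, -0.01649943, -1.5737231 ])}
side {'mtx': array([[414.3935328 ,   0.        , 317.94859205],
       [  0.        , 414.3935328 , 198.40546652],
       [  0.        ,   0.        ,   1.        ]]), 'dist': array([-0.11074447,  0.        ,  0.        ,  0.        ,  0.        ]), 'position': array([ 205.88684419, -757.43651104,  911.40199843]), 'orientation': array([ 0.76402744, -0.13011545, -0.36116481])}
0.1 [142.2320778  608.1220429  239.00276141] [-1.31002464 -1.03752411  1.03931222] [[ 0.228 -0.    -0.974]
 [ 0.974 -0.001  0.228]
 [-0.001 -1.     0.   ]] 88.23832166905517
tin_center tip 0.95 [265.  140.4] [[603.6 132.9]]
pot_center tip 0.86 [166.4 223. ] [[423.  354.3]]
   sil 0.7 [161.5 220.1] 693 ((163.25, 221.75001525878906), (28.28427124
[... 891 characters left out ...]
[ 411.1 -363.3]]
   sil 0.69 [484.9 225.3] 1407 ((485.946533203125, 222.5274200439453), (31.718597412109375, 45.212440490722656), 36.25383758544922)
scraper_pad_blade tip 0.73 [159.7 176.2] [[529.  379.2]]
   sil 0.55 [165.1 164.3] 1502 ((164.5384521484375, 152.8076934814453), (30.79022979736328, 74.3280029296875), 11.309932708740234)
jar_center tip 0.86 [430.4 183.3] [[ 509.5 -232.7]]
   sil 0.7 [433.2 183.1] 330 ((433.5, 183.0), (18.0, 21.0), 90.0)
   sil 0.4 [379.3 218.2] 1282 ((379.3144226074219, 220.58248901367188), (30.58501434326172, 43.36466979980469), 21.037511825561523)
measure_center tip 0.63 [488.3 221. ] [[ 424.9 -365.1]]
measure_center tip 0.45 [219.8 186.1] [[505.  236.9]]
1.1
```

```bash
python3 - <<'E'
import cv2
a=cv2.imread("pics/top0.png");cv2.imwrite("pics/top0c.png",cv2.resize(a[90:270,120:540],(798,342),interpolation=cv2.INTER_CUBIC))
E
```

```text
(no output)
```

View pics/top0c.png

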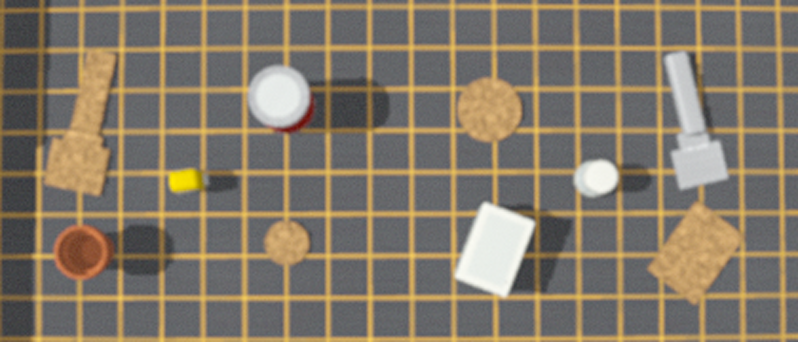

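View pics/side0.png

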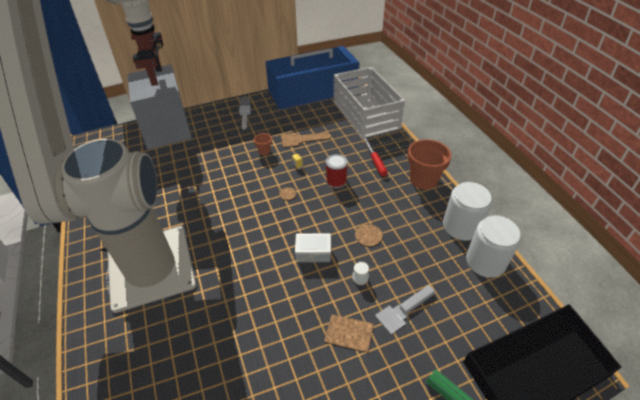

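The top picture (crop scale 1.9, offset 120/90) shows everything clearly. In crop pixels:

| Thing | Position |
|---|---|
| tin | (280,97) |
| pot | (82,250) |
| tub | (495,250) |
| scraper, blade towards the bottom | (693,120) |
| jar | (597,178) |
| tape measure | (186,180) |
| pads: tin | (490,110) |
| pads: pot | (287,243) |
| pads: tub | (696,252) |
| pads: scraper, blade part | (78,163) |

The side view agrees. Next I'll fit the model outlines to the masks.

```bash
cat > fit.py <<'E'
from h import *
from scipy.optimize import minimize
S=4
def circ(r,z,n=40): a=np.linspace(0,2*np.pi,n,0); return np.c_[r*np.cos(a),r*np.sin(a),0*a+z]
def rect(x0,x1,w,z0,z1): return np.array([[x,y,z] for x in(x0,x1) for y in(-w/2,w/2) for z in(z0,z1)],float)
M=dict(tin_center=[np.r_[circ(33,0),circ(33,80)]],pot_center=[np.r_[circ(21,0),circ(26,40)],np.r_[circ(31,41),circ(31,56)]],
 tub_center=[rect(-46,46,62,49,50)],scraper_center=[rect(-80,20,24,0,18),rect(20,34,20,0,3),rect(34,80,60,0,3)],
 tin_pad=[np.r_[circ(38,0),circ(38,4)]],pot_pad=[np.r_[circ(26,0),circ(26,4)]],tub_pad=[rect(-51,51,72,0,4)],
 scraper_pad_blade=[rect(-28,28,70,0,4),rect(-142,-28,34,0,4)],jar_center=[np.r_[circ(20,0),circ(20,50)]],measure_center=[rect(-17,17,24,0,38)])
def polys(k,p,z0=0,n="top"):
    c,s=np.cos(p[2]),np.sin(p[2]); r=np.array([[c,-s,0],[s,c,0],[0,0,1]])
    return [cv2.convexHull((proj(n,q@r.T+[p[0],p[1],z0])*S+S/2-.5).astype(np.float32)) for q in M[k]]
def mask(k,p,z0=0,n="top"):
    m=np.zeros((400*S,640*S),np.uint8)
    for h in polys(k,p,z0,n): cv2.fillPoly(m,[np.round(h*16).astype(np.int32)],1,shift=4)
    return m
def fit(k,m,p0,z0=0,n="top"):
    t=cv2.resize(m.astype(np.float32),None,fx=S,fy=S,interpolation=cv2.INTER_LINEAR)>.5
    f=lambda p:1-(lambda a:(a&t).sum()/(a|t).sum())(mask(k,p,z0,n)>0)
    s=np.array([p0,[p0[0]+8,*p0[1:]],[p0[0],p0[1]+8,p0[2]],[p0[0],p0[1],p0[2]+.15]])
    r=minimize(f,p0,method="Nelder-Mead",options=dict(initial_simplex=s,xatol=.05,fatol=1e-4)); return r.x,1-r.fun
E
cat > run1.py <<'E'
from fit import *
P0=dict(tin_center=(603,133,0),pot_center=(423,354,0),tub_center=(424,-122,-.35),scraper_center=(578,-360,3.4),tin_pad=(591,-119,0),
 pot_pad=(436,127,0),tub_pad=(411,-363,-.6),scraper_pad_blade=(529,379,2.95),jar_center=(509.5,-232.7,0),measure_center=(505,237,1.57))
img=get_image("top"); v=cv2.resize(img,None,fx=S,fy=S,interpolation=cv2.INTER_CUBIC)
for k,p0 in P0.items():
    L=[d for q in([k,"tin_pad"] if k=="tin_center" else [k]) for d in silhouettes("top",q)]
    e=proj("top",[[*p0[:2],20]])[0]
    L=[d for d in L if np.hypot(*(np.array(d["at"])-e))<25]
    p=np.array(p0)
    if L: p,i=fit(k,L[0]["pixels"],p0); print(k,p.round([1,1,3]) if 0 else np.round(p,2),"iou",round(i,3))
    else: print(k,"none")
    for h in polys(k,p): cv2.polylines(v,[h.astype(np.int32)],True,(255,255,0),1)
c=v[440:1010,540:2080]
cv2.imwrite("pics/f1a.png",c[:,:780]);cv2.imwrite("pics/f1b.png",c[:,760:])
E
python3 run1.py
```

```text
tin_center [5.9776e+02 1.2539e+02 4.0000e-02] iou 0.968
pot_center [4.2609e+02 3.5456e+02 2.0000e-02] iou 0.968
tub_center [ 4.2791e+02 -1.1534e+02 -3.7000e-01] iou 0.946
scraper_center [ 582.16 -358.43    3.38] iou 0.877
tin_pad [ 5.9351e+02 -1.1738e+02 -1.0000e-02] iou 0.963
pot_pad [4.3473e+02 1.2633e+02 1.5000e-01] iou 0.946
tub_pad [ 421.94 -367.12   -0.64] iou 0.969
scraper_pad_blade [527.95 379.6    2.93] iou 0.928
jar_center [ 5.1048e+02 -2.3862e+02  7.0000e-02] iou 0.902
measure_center [508.34 237.93   1.58] iou 0.82
```

View pics/f1a.png

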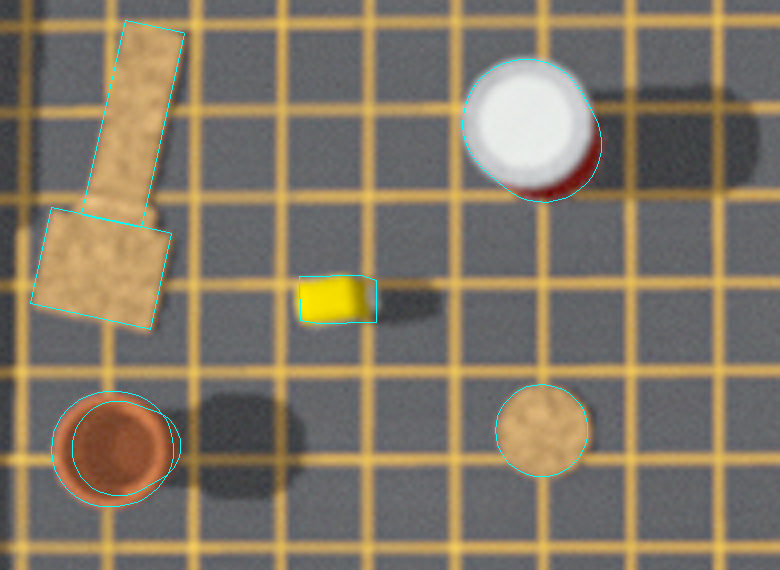

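View pics/f1b.png

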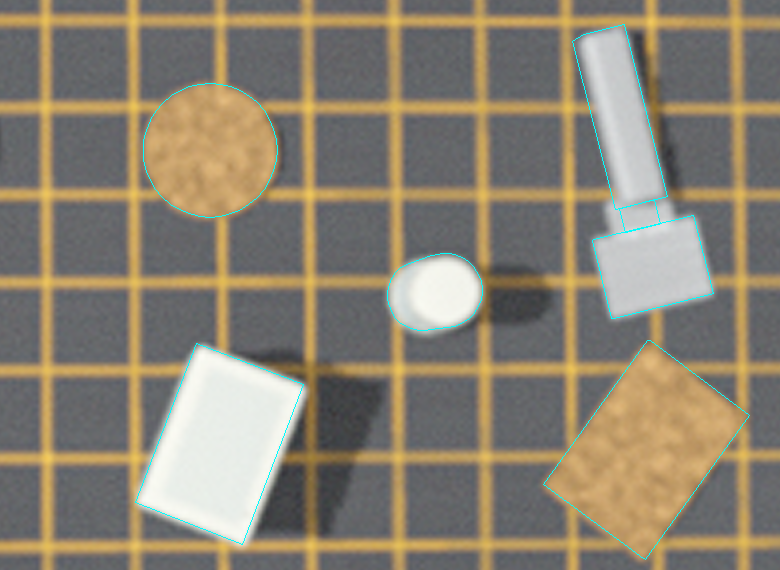

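The outlines sit on the objects to within about 1 px (roughly 2 mm). I'll place them in this order: pot, scraper, tin, tub. A small helper will print the tool-axis shifts.

```bash
cat > plan.py <<'E'
import sys
from h import *
# args: x y z theta (theta: jaw axis heading) ; prints turn then tool-axis shifts after the turn, total
x,y,z,th=map(float,sys.argv[1:5]); o=get_obs(); r=R.from_rotvec(o["orientation"]).as_matrix()
t0=np.arctan2(r[1,0],r[0,0]); a=-((th-t0+np.pi)%(2*np.pi)-np.pi)
r2=r@R.from_rotvec([0,a,0]).as_matrix()
print("t",round(o["t"],2),"pos",np.round(o["ee_pos"],1),"th",round(t0,3),"turn",round(a,3),"tilt",r[:,1].round(3),"q6",round(o["qpos"][5],2))
print("shift total",np.round(r2.T@(np.array([x,y,z])-o["ee_pos"]),1),"dist",np.linalg.norm(np.array([x,y,z])-o["ee_pos"]).round())
E
python3 plan.py 426 354.5 120 1.341
```

```text
t 1.7 pos [142.3 608.6 239.6] th 1.341 turn -0.0 tilt [-0. -0. -1.] q6 -0.02
shift total [-182.8  119.7 -334.1] dist 399.0
```

arm_command --pt "-6 4 -11 0" --pt "-13 8.5 -24 0" --pt "-13 8.5 -24 0" --pt "-13 8.5 -24 0" --pt "-13 8.5 -24 0" --pt "-13 8.5 -24 0" --pt "-13 8.5 -24 0" --pt "-13 8.5 -24 0" --pt "-13 8.5 -24 0" --pt "-13 8.5 -24 0" --pt "-13 8.5 -24 0" --pt "-13 8.5 -24 0" --pt "-13 8.5 -24 0" --pt "-13 8.5 -24 0" --pt "-7.8 5.2 -11.1 0" --pt "0 0 0 0" --pt "0 0 0 0" --pt "0 0 0 0" --gripper 100

```text
t: 3.2
ee_pos: [425.6, 354.8, 120.2]
orientation: [-1.309, -1.038, 1.038]
ft_force: [-0.6, 0.1, 0.1]
width: 87.8
```

```bash
python3 plan.py 426 354.5 46 1.341
```

```text
t 3.2 pos [425.6 354.8 120.2] th 1.341 turn -0.0 tilt [-0.  0. -1.] q6 -0.67
shift total [-0.2 74.2 -0.5] dist 74.0
```

Tracking is accurate. Next I'll descend, grip and lift 80 mm.

arm_command --pt "0 12 0 0" --pt "0 20 0 0" --pt "0 20 0 0" --pt "0 14 0 0" --pt "0 8 0 0" --pt "0 0 0 0" --pt "0 0 0 0"

```text
t: 3.78
ee_pos: [425.5, 354.9, 45.7]
orientation: [-1.309, -1.038, 1.04]
ft_force: [0.0, 0.8, 0.1]
width: 87.4
```

arm_command --pt "0 0 0 0" --pt "0 0 0 0" --pt "0 0 0 0" --pt "0 0 0 0" --pt "0 0 0 0" --pt "0 0 0 0" --pt "0 0 0 0" --pt "0 0 0 0" --pt "0 -6 0 0" --pt "0 -10 0 0" --pt "0 -14 0 0" --pt "0 -10 0 0" --pt "0 -10 0 0" --pt "0 0 0 0" --gripper 0

```text
t: 4.95
ee_pos: [427.0, 355.3, 98.3]
orientation: [-1.309, -1.041, 1.035]
ft_force: [-0.2, 0.4, -1.1]
width: 60.1
```

```bash
python3 plan.py 434.7 126.3 97 1.341
```

```text
t 4.95 pos [427.  355.3  98.3] th 1.341 turn -0.0 tilt [ 0.003  0.002 -1.   ] q6 -0.67
shift total [-221.3    0.8  -59.6] dist 229.0
```

arm_command --pt "-10 0 -2.7 0" --pt "-20 0 -5.4 0" --pt "-25 0 -6.8 0" --pt "-25 0 -6.8 0" --pt "-25 0 -6.8 0" --pt "-25 0 -6.8 0" --pt "-25 0 -6.8 0" --pt "-25 0 -6.8 0" --pt "-20 0 -5.4 0" --pt "-15 0 -4.1 0" --pt "-6 0 -1.7 0" --pt "0 0 0 0" --pt "0 0 0 0" --pt "0 10 0 0" --pt "0 14 0 0" --pt "0 11 0 0" --pt "0 0 0 0" --pt "0 0 0 0" --pt "0 0 0 0"

```text
t: 6.53
ee_pos: [434.2, 126.1, 60.9]
orientation: [-1.309, -1.039, 1.039]
ft_force: [0.3, -0.5, -1.4]
width: 59.9
```

```bash
python3 plan.py 434.7 126.3 50 1.341; python3 plan.py 434.7 126.3 50 1.341
```

```text
t 6.53 pos [434.2 126.1  60.9] th 1.342 turn 0.001 tilt [-0. -0. -1.] q6 -1.09
shift total [ 0.3 10.9 -0.4] dist 11.0
t 6.53 pos [434.2 126.1  60.9] th 1.342 turn 0.001 tilt [-0. -0. -1.] q6 -1.09
shift total [ 0.3 10.9 -0.4] dist 11.0
```

arm_command --pt "0 5 0 0" --pt "0 3 0 0" --pt "0 2.5 0 0" --pt "0 0 0 0" --pt "0 0 0 0" --pt "0 0 0 0"

```text
t: 7.03
ee_pos: [434.4, 125.6, 50.6]
orientation: [-1.309, -1.038, 1.038]
ft_force: [-0.3, 0.1, 0.1]
width: 60.3
```

arm_command --pt "0 0 0 0" --pt "0 0 0 0" --pt "0 0 0 0" --pt "0 0 0 0" --pt "0 0 0 0" --pt "0 0 0 0" --pt "0 -10 0 0" --pt "0 -20 0 0" --pt "0 -30 0 0" --pt "0 -30 0 0" --pt "0 -30 0 0" --pt "0 -20 0 0" --pt "0 -5 0 0" --pt "0 0 0 0" --gripper 100

```text
t: 8.2
ee_pos: [435.1, 125.8, 197.3]
orientation: [-1.311, -1.042, 1.035]
ft_force: [0.3, -0.4, -0.5]
width: 88.0
```

```bash
python3 plan.py 582 -358.4 195 1.81
```

```text
t 8.2 pos [435.1 125.8 197.3] th 1.341 turn -0.469 tilt [ 0.004  0.001 -1.   ] q6 -1.09
shift total [-505.2    2.4  -28. ] dist 506.0
```

arm_command --pt "0 0 0 -0.117" --pt "0 0 0 -0.117" --pt "0 0 0 -0.117" --pt "0 0 0 -0.118" --pt "-15 0 0 0" --pt "-25 0 -2 0" --pt "-35 0 -2 0" --pt "-35 0 -2 0" --pt "-35 0 -2 0" --pt "-35 0 -2 0" --pt "-35 0 -2 0" --pt "-35 0 -2 0" --pt "-35 0 -2 0" --pt "-35 0 -2 0" --pt "-35 0 -2 0" --pt "-35 0 -2 0" --pt "-35 0 -2 0" --pt "-35 0 -2 0" --pt "-25 0 -2 0" --pt "-20 0 -2 0"

```text
t: 9.87
ee_pos: [582.3, -359.8, 192.8]
orientation: [-1.084, -1.381, 1.382]
ft_force: [0.6, 0.0, -0.5]
width: 87.8
```

arm_command --pt "0 10 0 0" --pt "0 20 0 0" --pt "0 20 0 0" --pt "0 20 0 0" --pt "0 15 0 0" --pt "0 0 0 0" --pt "0 0 0 0" --pt "0 0 0 0"

```text
t: 10.53
ee_pos: [583.3, -357.7, 110.8]
orientation: [-1.087, -1.384, 1.383]
ft_force: [0.0, -0.2, 0.6]
width: 87.7
```

```bash
python3 plan.py 582 -358.4 20.5 1.81;python3 - <<'E'
from h import *
a=get_image("top");b=get_image("side")
cv2.imwrite("pics/s1.png",np.hstack([cv2.resize(a[100:270,410:530],(480,600)[::1] if 0 else (424,600)),cv2.resize(b[230:370,280:480],(376,600) if 0 else (376,263)) if 0 else np.zeros((600,1,3),np.uint8)]))
E
```

```text
t 10.53 pos [ 583.3 -357.7  110.8] th 1.81 turn 0.0 tilt [ 0. -0. -1.] q6 -2.38
shift total [-0.3 90.3  1.4] dist 90.0
```

arm_command --pt "0 10 0.4 0" --pt "0 20 1 0" --pt "0 20 0 0" --pt "0 16 0 0" --pt "0 10 0 0" --pt "0 8 0 0" --pt "0 4 0 0" --pt "0 2 0 0" --pt "0 0 0 0" --pt "0 0 0 0" --pt "0 0 0 0"

```text
t: 11.55
ee_pos: [582.2, -358.6, 21.3]
orientation: [-1.088, -1.384, 1.383]
ft_force: [0.1, -0.2, -0.5]
width: 87.6
```

arm_command --pt "0 0 0 0" --pt "0 0 0 0" --pt "0 0 0 0" --pt "0 0 0 0" --pt "0 0 0 0" --pt "0 0 0 0" --pt "0 0 0 0" --pt "0 0 0 0" --pt "0 0 0 0" --pt "0 0 0 0" --pt "0 0 0 0" --pt "0 0 0 0" --gripper 0

```text
t: 12.55
ee_pos: [581.7, -358.3, 20.5]
orientation: [-1.087, -1.383, 1.383]
ft_force: [0.6, -0.7, -0.2]
width: 24.1
```

```bash
python3 plan.py 583.7 367.7 180 1.36
```

```text
t 12.55 pos [ 581.7 -358.3   20.5] th 1.81 turn 0.45 tilt [ 0. -0. -1.] q6 -2.38
shift total [ 710.3 -159.6  149.9] dist 743.0
```

arm_command --pt "0 -5 0 0" --pt "0 -10 0 0" --pt "0 -20 0 0" --pt "0 -25 0 0" --pt "0 -25 0 0" --pt "0 -25 0 0" --pt "0 -25 0 0" --pt "0 -15 0 0" --pt "0 -10 0 0" --pt "0 0 0 0.05" --pt "0 0 0 0.1" --pt "0 0 0 0.1" --pt "0 0 0 0.1" --pt "0 0 0 0.1" --pt "0 0 0 0" --pt "0 0 0 0"

```text
t: 13.88
ee_pos: [581.4, -358.1, 180.4]
orientation: [-1.3, -1.055, 1.055]
ft_force: [0.3, 0.2, -1.4]
width: 23.5
```

arm_command --pt "14 0 3 0" --pt "28 0 6 0" --pt "38 0 8 0" --pt "38 0 8 0" --pt "38 0 8 0" --pt "38 0 8 0" --pt "38 0 8 0" --pt "38 0 8 0" --pt "38 0 8 0" --pt "38 0 8 0" --pt "38 0 8 0" --pt "38 0 8 0" --pt "38 0 8 0" --pt "38 0 8 0" --pt "38 0 8 0" --pt "38 0 8 0" --pt "38 0 8 0" --pt "38 0 8 0" --pt "28 0 6 0" --pt "20 0 4 0"

```text
t: 15.55
ee_pos: [582.4, 358.8, 180.5]
orientation: [-1.299, -1.056, 1.056]
ft_force: [-0.3, -0.5, -1.2]
width: 23.7
```

arm_command --pt "8 0 2 0" --pt "4 0 1 0" --pt "0 0 0 0" --pt "0 0 0 0" --pt "0 0 0 0"

```text
t: 15.97
ee_pos: [583.5, 366.0, 180.5]
orientation: [-1.302, -1.051, 1.052]
ft_force: [0.2, 0.2, -1.3]
width: 23.3
```

```bash
python3 plan.py 583.7 367.7 80 1.36; python3 - <<'E'
from fit import *
L=silhouettes("top","scraper_pad_blade")
for d in L[:2]: print(fit("scraper_pad_blade",d["pixels"],(528,379.6,2.93)))
E
```

```text
t 15.97 pos [583.5 366.  180.5] th 1.359 turn -0.001 tilt [-0.    -0.001 -1.   ] q6 -0.82
shift total [1.800e+00 1.005e+02 1.000e-01] dist 100.0
(array([527.18925805, 379.59658727,   2.92905266]), np.float64(0.9163301566790503))
```

arm_command --pt "1.8 10 0 0" --pt "0 20 0 0" --pt "0 25 0 0" --pt "0 25 0 0" --pt "0 25 0 0" --pt "0 20 0 0" --pt "0 12 0 0" --pt "0 8 0 0" --pt "0 4 0 0" --pt "0 2 0 0" --pt "0 2 0 0" --pt "0 0 0 0" --pt "0 0 0 0" --pt "0 0 0 0"

```text
t: 17.18
ee_pos: [584.3, 369.5, 28.4]
orientation: [-1.302, -1.054, 1.052]
ft_force: [-0.2, 0.5, -1.5]
width: 23.9
```

```bash
python3 plan.py 583.2 367.7 25 1.36
```

```text
t 17.18 pos [584.3 369.5  28.4] th 1.36 turn 0.0 tilt [ 0.001  0.001 -1.   ] q6 -0.81
shift total [-2.   3.4  0.7] dist 4.0
```

arm_command --pt "-1 1 0 0" --pt "0 1 0 0" --pt "0 0.8 0 0" --pt "0 0 0 0" --pt "0 0 0 0" --pt "0 0 0 0"

```text
t: 17.68
ee_pos: [583.6, 368.2, 24.6]
orientation: [-1.302, -1.052, 1.053]
ft_force: [-0.4, 0.6, -1.6]
width: 23.4
```

arm_command --pt "0 0 0 0" --pt "0 0 0 0" --pt "0 0 0 0" --pt "0 0 0 0" --pt "0 0 0 0" --pt "0 0 0 0" --pt "0 0 0 0" --pt "0 0 0 0" --pt "0 -10 0 0" --pt "0 -20 0 0" --pt "0 -30 0 0" --pt "0 -30 0 0" --pt "0 -30 0 0" --pt "0 -20 0 0" --pt "0 -15 0 0" --pt "0 0 0 0" --pt "0 0 0 0" --gripper 100

```text
t: 19.1
ee_pos: [584.1, 368.4, 181.0]
orientation: [-1.302, -1.055, 1.051]
ft_force: [-0.7, 0.7, 0.2]
width: 87.7
```

```bash
python3 plan.py 597.8 125.4 180 1.36
```

```text
t 19.1 pos [584.1 368.4 181. ] th 1.36 turn 0.0 tilt [ 0.002  0.001 -1.   ] q6 -0.81
shift total [-234.8    0.7  -64.3] dist 243.0
```

arm_command --pt "-15 0 -4 0" --pt "-30 0 -8.2 0" --pt "-35 0 -9.6 0" --pt "-35 0 -9.6 0" --pt "-35 0 -9.6 0" --pt "-35 0 -9.6 0" --pt "-30 0 -8.2 0" --pt "-15 0 -4.1 0" --pt "-4.5 0 -1.2 0" --pt "0 0 0 0" --pt "0 0 0 0" --pt "0 10 0 0" --pt "0 20 0 0" --pt "0 20 0 0" --pt "0 10 0 0" --pt "0 0 0 0" --pt "0 0 0 0"

```text
t: 20.52
ee_pos: [596.8, 126.2, 118.9]
orientation: [-1.3, -1.052, 1.054]
ft_force: [-0.2, 0.2, -0.6]
width: 88.0
```

```bash
python3 plan.py 597.8 125.4 49 1.36;  python3 - <<'E'
from fit import *
for k,p,z in(("scraper_center",(583,368,2.93),4),("pot_center",(434,126,0),4)):
    for d in silhouettes("top",k)[:2]: print(k,d["conf"],fit(k,d["pixels"],p,z))
E
```

```text
t 20.52 pos [596.8 126.2 118.9] th 1.361 turn 0.001 tilt [-0.002 -0.    -1.   ] q6 -1.17
shift total [-0.5 69.9 -1.2] dist 70.0
scraper_center 0.94 (array([583.  , 368.  ,   2.93]), np.float64(0.0))
pot_center 0.62 (array([4.33933986e+02, 1.25482759e+02, 7.97571251e-02]), np.float64(0.925692924872356))
```

arm_command --pt "-0.5 10 -0.7 0" --pt "0 20 0 0" --pt "0 20 0 0" --pt "0 12 0 0" --pt "0 8 0 0" --pt "0 0 0 0" --pt "0 0 0 0"

```text
t: 21.2
ee_pos: [598.0, 124.8, 49.7]
orientation: [-1.302, -1.052, 1.052]
ft_force: [0.8, -0.8, 1.2]
width: 87.9
```

arm_command --pt "0 0 0 0" --pt "0 0 0 0" --pt "0 0 0 0" --pt "0 0 0 0" --pt "0 0 0 0" --pt "0 0 0 0" --pt "0 0 0 0" --pt "0 0 0 0" --pt "0 -6 0 0" --pt "0 -10 0 0" --pt "0 -14 0 0" --pt "0 -10 0 0" --pt "0 -10 0 0" --pt "0 0 0 0" --pt "0 0 0 0" --gripper 0

```text
t: 22.45
ee_pos: [598.5, 125.0, 100.8]
orientation: [-1.303, -1.054, 1.051]
ft_force: [-0.0, 0.1, -3.7]
width: 65.9
```

```bash
python3 plan.py 593.5 -117.4 98 1.36
```

```text
t 22.45 pos [598.5 125.  100.8] th 1.36 turn 0.0 tilt [ 0.002  0.    -1.   ] q6 -1.17
shift total [-238.1    2.7  -45.9] dist 242.0
```

arm_command --pt "-10 0 -1.9 0" --pt "-20 0 -3.9 0" --pt "-25 0 -4.8 0" --pt "-25 0 -4.8 0" --pt "-25 0 -4.8 0" --pt "-25 0 -4.8 0" --pt "-25 0 -4.8 0" --pt "-25 0 -4.8 0" --pt "-25 0 -4.8 0" --pt "-18 0 -3.5 0" --pt "-10 0 -1.9 0" --pt "-5 0 -1 0" --pt "0 0 0 0" --pt "0 0 0 0" --pt "0 10 0 0" --pt "0 14 0 0" --pt "0 11 0 0" --pt "0 5 0 0" --pt "0 0 0 0" --pt "0 0 0 0"

```text
t: 24.12
ee_pos: [592.4, -117.1, 58.8]
orientation: [-1.3, -1.052, 1.053]
ft_force: [-0.0, -0.5, -3.2]
width: 65.9
```

```bash
python3 plan.py 593.5 -117.4 53.8 1.36
```

```text
t 24.12 pos [ 592.4 -117.1   58.8] th 1.36 turn 0.0 tilt [-0.002  0.    -1.   ] q6 -1.58
shift total [-0.   5.  -1.1] dist 5.0
```

arm_command --pt "0 2 -0.7 0" --pt "0 1.5 0 0" --pt "0 1.3 0 0" --pt "0 0 0 0" --pt "0 0 0 0" --pt "0 0 0 0"

```text
t: 24.62
ee_pos: [593.6, -117.7, 55.1]
orientation: [-1.302, -1.053, 1.052]
ft_force: [-1.2, 0.7, -3.7]
width: 65.7
```

arm_command --pt "0 0 0 0" --pt "0 0 0 0" --pt "0 0 0 0" --pt "0 0 0 0" --pt "0 0 0 0" --pt "0 0 0 0" --pt "0 -10 0 0" --pt "0 -20 0 0" --pt "0 -25 0 0" --pt "0 -25 0 0" --pt "0 -20 0 0" --pt "0 -10 0 0" --pt "0 0 0 0" --pt "0 0 0 0" --gripper 100

```text
t: 25.78
ee_pos: [593.5, -117.6, 165.1]
orientation: [-1.302, -1.053, 1.052]
ft_force: [-0.8, 0.0, 0.6]
width: 87.8
```

```bash
python3 plan.py 427.9 -115.3 140 1.20
```

```text
t 25.78 pos [ 593.5 -117.6  165.1] th 1.36 turn 0.16 tilt [ 0.001 -0.    -1.   ] q6 -1.58
shift total [-57.8  25.  155.2] dist 168.0
```

arm_command --pt "0 0 0 0.08" --pt "0 0 0 0.08" --pt "-5 2 13 0" --pt "-9 4 24 0" --pt "-11 5 30 0" --pt "-11 5 30 0" --pt "-11 5 30 0" --pt "-8 3 20 0" --pt "-2.8 1 8.2 0" --pt "0 0 0 0" --pt "0 0 0 0" --pt "0 10 0 0" --pt "0 20 0 0" --pt "0 15 0 0" --pt "0 5 0 0" --pt "0 0 0 0" --pt "0 0 0 0"

```text
t: 27.2
ee_pos: [428.6, -115.3, 89.6]
orientation: [-1.362, -0.932, 0.932]
ft_force: [0.1, -0.5, 0.3]
width: 87.6
```

```bash
python3 plan.py 427.9 -115.3 27 1.20
```

```text
t 27.2 pos [ 428.6 -115.3   89.6] th 1.2 turn 0.0 tilt [-0.  0. -1.] q6 -1.49
shift total [-0.3 62.6  0.6] dist 63.0
```

arm_command --pt "0 10 0 0" --pt "0 20 0 0" --pt "0 18 0 0" --pt "0 10 0 0" --pt "0 4.5 0 0" --pt "0 0 0 0" --pt "0 0 0 0"

```text
t: 27.78
ee_pos: [428.2, -115.3, 27.6]
orientation: [-1.362, -0.932, 0.932]
ft_force: [-0.2, 0.7, 0.8]
width: 87.8
```

arm_command --pt "0 0 0 0" --pt "0 0 0 0" --pt "0 0 0 0" --pt "0 0 0 0" --pt "0 0 0 0" --pt "0 0 0 0" --pt "0 0 0 0" --pt "0 0 0 0" --pt "0 -6 0 0" --pt "0 -12 0 0" --pt "0 -18 0 0" --pt "0 -18 0 0" --pt "0 -18 0 0" --pt "0 -8 0 0" --pt "0 0 0 0" --pt "0 0 0 0" --gripper 0

```text
t: 29.12
ee_pos: [428.0, -115.2, 107.5]
orientation: [-1.363, -0.932, 0.931]
ft_force: [-0.3, 0.2, -1.0]
width: 61.8
```

```bash
python3 plan.py 421.9 -367.1 107 0.93
```

```text
t 29.12 pos [ 428.  -115.2  107.5] th 1.2 turn 0.27 tilt [ 0.001 -0.    -1.   ] q6 -1.49
shift total [-205.5    0.5 -145.7] dist 252.0
```

arm_command --pt "0 0 0 0.09" --pt "0 0 0 0.09" --pt "0 0 0 0.09" --pt "-10 0 -7 0" --pt "-20 0 -14.2 0" --pt "-25 0 -17.7 0" --pt "-25 0 -17.7 0" --pt "-25 0 -17.7 0" --pt "-25 0 -17.7 0" --pt "-25 0 -17.7 0" --pt "-25 0 -17.7 0" --pt "-15 0 -10.7 0" --pt "-8 0 -5.7 0" --pt "-2.5 0 -1.8 0" --pt "0 0 0 0" --pt "0 0 0 0"

```text
t: 30.45
ee_pos: [421.3, -365.7, 106.6]
orientation: [-1.444, -0.725, 0.726]
ft_force: [0.1, 1.0, -1.4]
width: 61.8
```

arm_command --pt "0 10 0 0" --pt "0 20 0 0" --pt "0 20 0 0" --pt "0 12 0 0" --pt "0 6 0 0" --pt "0 3 0 0" --pt "0 0 0 0" --pt "0 0 0 0"

```text
t: 31.12
ee_pos: [422.2, -367.2, 36.8]
orientation: [-1.447, -0.726, 0.726]
ft_force: [0.8, 0.6, -0.3]
width: 62.0
```

```bash
python3 plan.py 421.9 -367.1 32 0.93
```

```text
t 31.12 pos [ 422.2 -367.2   36.8] th 0.93 turn 0.0 tilt [ 0.001 -0.    -1.   ] q6 -1.67
shift total [-0.1  4.8  0.3] dist 5.0
```

Next I'll lower the tub, release it, lift, and move back out of the view.

arm_command --pt "0 2 0 0" --pt "0 1.5 0 0" --pt "0 1.3 0 0" --pt "0 0 0 0" --pt "0 0 0 0" --pt "0 0 0 0"

```text
t: 31.62
ee_pos: [422.1, -367.3, 31.9]
orientation: [-1.447, -0.726, 0.725]
ft_force: [0.0, -0.9, 0.8]
width: 61.5
```

arm_command --pt "0 0 0 0" --pt "0 0 0 0" --pt "0 0 0 0" --pt "0 0 0 0" --pt "0 0 0 0" --pt "0 0 0 0" --pt "0 -10 0 0" --pt "0 -20 0 0" --pt "0 -30 0 0" --pt "0 -30 0 0" --pt "0 -30 0 0" --pt "0 -30 0 0" --pt "-20 -20 0 0" --pt "-30 0 0 0" --pt "-30 0 0 0" --pt "-30 0 0 0" --pt "-30 0 0 0" --pt "-20 0 0 0" --pt "0 0 0 0" --pt "0 0 0 0" --gripper 100

```text
t: 33.28
ee_pos: [325.5, -495.7, 202.1]
orientation: [-1.447, -0.724, 0.724]
ft_force: [-0.6, -0.3, -0.1]
width: 88.3
```

```bash
python3 - <<'E'
from fit import *
P=dict(tin_center=(593.5,-117.4,0),pot_center=(434.7,126.3,0),tub_center=(421.9,-367.1,-.64),scraper_center=(583.2,367.7,2.93),jar_center=(510.5,-238.6,0),measure_center=(508.3,237.9,1.58))
img=get_image("top"); v=cv2.resize(img,None,fx=S,fy=S,interpolation=cv2.INTER_CUBIC)
for k,p in P.items():
    z=0 if k[0] in "jm" else 4
    for d in silhouettes("top",k)[:3]:
        f=fit(k,d["pixels"],p,z)
        if f[1]>.2: print(k,np.round(f[0],2),round(f[1],3),"off",np.round(f[0]-p,2))
    for d in tip_of("top",k)[:2]: print("  tip",round(d["conf"],2),onz("top",d["at"],dict(ti=44,po=32,tu=29,sc=13,ja=25,me=19)[k[:2]]).round(1))
    for h in polys(k,p,z): cv2.polylines(v,[h.astype(np.int32)],True,(255,255,0),1)
c=v[440:1010,540:2080]
cv2.imwrite("pics/e1.png",c[:,:780]);cv2.imwrite("pics/e2.png",c[:,760:]); cv2.imwrite("pics/e3.png",get_image("side"))
o=get_obs();print(o["t"],o["ee_pos"])
E
```

```text
tin_center [ 5.9365e+02 -1.1639e+02  1.0000e-02] 0.972 off [0.15 1.01 0.01]
  tip 0.66 [[524.4 365.6]]
  tip 0.62 [[ 599.8 -113.9]]
pot_center [4.3421e+02 1.2576e+02 3.0000e-02] 0.946 off [-0.49 -0.54  0.03]
  tip 0.61 [[437.7 126.1]]
tub_center [ 420.9  -361.65   -0.59] 0.819 off [-1.    5.45  0.05]
  tip 0.92 [[ 423.6 -364.3]]
scraper_center [583.36 368.73   2.91] 0.883 off [ 0.16  1.03 -0.02]
  tip 0.68 [[580.5 365.3]]
jar_center [ 5.1017e+02 -2.3744e+02  1.9000e-01] 0.887 off [-0.33  1.16  0.19]
  tip 0.54 [[ 508.9 -235.6]]
measure_center [508.12 238.35   1.59] 0.817 off [-0.18  0.45  0.01]
  tip 0.69 [[502.5 236.7]]
33.9833 [ 326.2202699  -495.23586786  201.5603028 ]
```

View pics/e1.png

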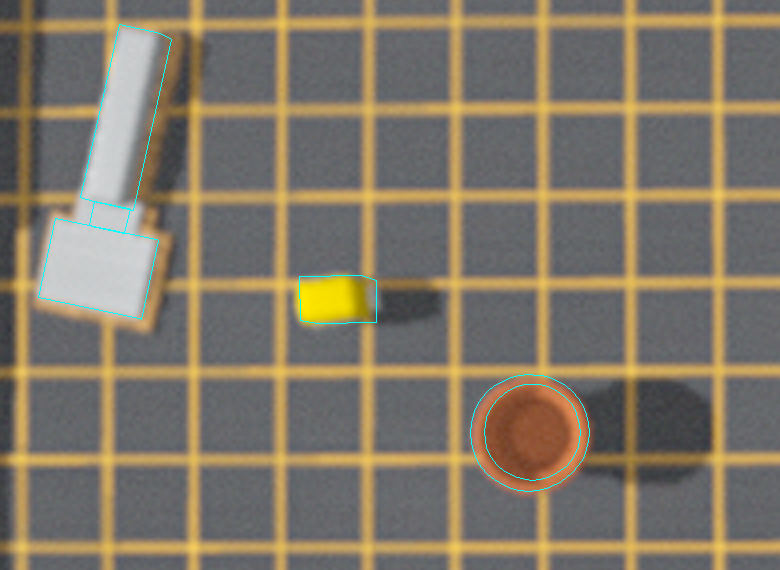

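View pics/e2.png

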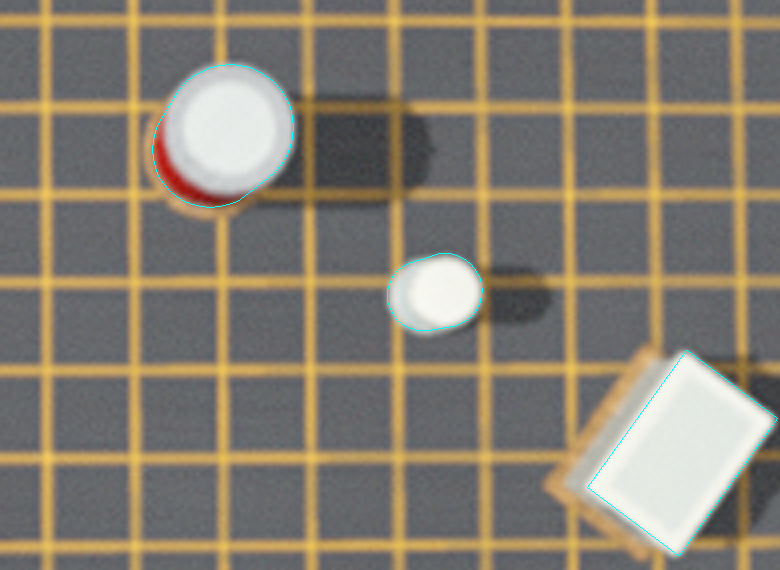

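View pics/e3.png

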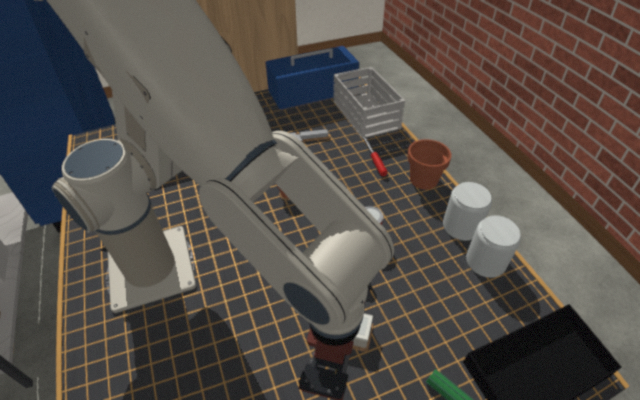

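The pictures show all four objects sitting on their pads and matching the outlines drawn at the pad poses. The jar and tape measure haven't moved. In the side view the arm is clear of the things, though it hides some of them.

```bash
python3 -c "from workcell import *; print(close_job(), get_obs()['t'])"
```

```text
the job is handed in; nothing more can be done
the job is handed in; nothing more can be done
```

I set the pot, scraper, tin and tub on their cork pads, one grasp each, and handed the job in at about 34 s of the 112 s. The hand-in gives no verdict.

My last check compared the top-camera view with the pad positions I had measured:

| Thing | Distance from pad centre | Angle error |
|---|---|---|
| Tin | about 1 mm | – |
| Pot | about 1 mm | – |
| Scraper | about 1 mm (see below) | 0.02 rad |
| Tub | 5.5 mm | 0.05 rad |

- **Tub:** its 5.5 mm fit was poor (overlap 0.82), and the network's point put it about 3 mm off. The outline drawn at the pad pose lay on the tub's cover in the picture, so I trust it is closer than 5.5 mm.
- **Scraper:** its blade is on the wide end. By eye the blade sits about 2–3 mm to one side, which is more than the fit says but well inside 12 mm. An earlier scraper detection, taken while the arm was over the tin, matched nothing, and I didn't rely on it.
- **Tin:** its best network point landed on the scraper's place, which is clearly wrong. Its second point was about 7 mm off, while the outline fit was good (overlap 0.97).
- **Jar and tape measure:** each measured within about 1.2 mm of its start, which is within measuring error.
- **Side view:** the arm hid part of the scene, so the last check rests mainly on the top camera.

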